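Press the clip-in edging home along a display tray

TASK

The cream edging along the bowed front rim of the green display tray has sprung up. With the fingertips, run along it from the brass-stud end to the black-stud end, lightly pressing each of its five sections fully home, one after the other. Do not pull any section up or lean hard on the tray, leave the gourd cups where they stand, and finish with the hand clear.

Things in the scene. Friction and masses are not known exactly. Their poses are not given: they have to be found in the camera images.
- tray: Fixed green steel display tray, 250 mm deep, 408 mm wide, walls 70 mm high, open on top. Origin: on the table, under the middle of its front wall (the wall nearest the robot). Its x axis points into the tray away from the robot, y to the tray's left, z up. The front wall is 12 mm thick and bows towards the robot: seen from above it is an arc of radius 450 mm about the tray point x = 450 mm, y = 0. Four small cups lie fixed along the back wall, below 65 mm.
- stud_brass: Fixed round brass stud, 23 mm across, 18 mm high, standing on the front wall just past one end of the edging (either end, by chance); it marks the START end. Origin: centre of its underside, 70 mm above the table, 45 mm along the arc from the centre of the nearest section. Its top is 88 mm above the table.
- stud_black: Fixed round black stud of the same size and mounting, at the other end of the edging: the finish end. Origin: centre of its underside.
- gourd_tan: Bystander: loose tan gourd cup with metal rim standing in the tray behind the edging, 105 mm high, 70 mm across. Origin: centre of its underside.
- gourd_dark: Bystander: loose black-brown gourd cup with metal rim standing in the tray behind the edging, 105 mm high, 70 mm across. Origin: centre of its underside.
- gourd_red: Bystander: loose red-brown gourd cup standing on the table to the left of the tray, 120 mm high, 78 mm across. Origin: centre of its underside.
- cap0 (a joint): Height in m of edging section 0, at the tray's right end (y = -133 mm) in the tray frame, above its fully home position: 0 = home (its stop), it grows as the section rises; it starts 4 to 7 mm up and ends at 16 mm. It slides straight up and down with about 2.5 N of friction, has no spring, and stays where it is left.
- cap0_top (a point): Centre of the flat top of cream edging section 0, at the tray's right end (y = -133 mm); moves with it. Section: 20 mm wide across the wall, 65 mm long along the arc; the middle 24 mm of its top is flat, both ends slope down at 22 degrees by 8 mm, so fingertips sliding along at the home height push it down. x points into the tray, y along the wall to its left. When home this point is 82 mm above the table. Neighbouring sections' centres are 67 mm apart.
- cap1 (a joint): Height in m of edging section 1, second from the right (y = -67 mm) in the tray frame, above its fully home position: 0 = home (its stop), it grows as the section rises; it starts 4 to 7 mm up and ends at 16 mm. It slides straight up and down with about 2.5 N of friction, has no spring, and stays where it is left.
- cap1_top (a point): Centre of the flat top of cream edging section 1, second from the right (y = -67 mm); moves with it. Section: 20 mm wide across the wall, 65 mm long along the arc; the middle 24 mm of its top is flat, both ends slope down at 22 degrees by 8 mm, so fingertips sliding along at the home height push it down. x points into the tray, y along the wall to its left. When home this point is 82 mm above the table. Neighbouring sections' centres are 67 mm apart.
- cap2 (a joint): Height in m of edging section 2, the middle one (y = 0) in the tray frame, above its fully home position: 0 = home (its stop), it grows as the section rises; it starts 4 to 7 mm up and ends at 16 mm. It slides straight up and down with about 2.5 N of friction, has no spring, and stays where it is left.
- cap2_top (a point): Centre of the flat top of cream edging section 2, the middle one (y = 0); moves with it. Section: 20 mm wide across the wall, 65 mm long along the arc; the middle 24 mm of its top is flat, both ends slope down at 22 degrees by 8 mm, so fingertips sliding along at the home height push it down. x points into the tray, y along the wall to its left. When home this point is 82 mm above the table. Neighbouring sections' centres are 67 mm apart.
- cap3 (a joint): Height in m of edging section 3, second from the left (y = +67 mm) in the tray frame, above its fully home position: 0 = home (its stop), it grows as the section rises; it starts 4 to 7 mm up and ends at 16 mm. It slides straight up and down with about 2.5 N of friction, has no spring, and stays where it is left.
- cap3_top (a point): Centre of the flat top of cream edging section 3, second from the left (y = +67 mm); moves with it. Section: 20 mm wide across the wall, 65 mm long along the arc; the middle 24 mm of its top is flat, both ends slope down at 22 degrees by 8 mm, so fingertips sliding along at the home height push it down. x points into the tray, y along the wall to its left. When home this point is 82 mm above the table. Neighbouring sections' centres are 67 mm apart.
- cap4 (a joint): Height in m of edging section 4, at the tray's left end (y = +133 mm) in the tray frame, above its fully home position: 0 = home (its stop), it grows as the section rises; it starts 4 to 7 mm up and ends at 16 mm. It slides straight up and down with about 2.5 N of friction, has no spring, and stays where it is left.
- cap4_top (a point): Centre of the flat top of cream edging section 4, at the tray's left end (y = +133 mm); moves with it. Section: 20 mm wide across the wall, 65 mm long along the arc; the middle 24 mm of its top is flat, both ends slope down at 22 degrees by 8 mm, so fingertips sliding along at the home height push it down. x points into the tray, y along the wall to its left. When home this point is 82 mm above the table. Neighbouring sections' centres are 67 mm apart.

How it is judged:
By the outcome, as a careful person would: the job done as asked, in the order asked, and still so for the second after the job is handed in, with the robot touching nothing.
It also fails if it takes over 51 s, if anything falls off the work surface, if the arm or the gripper's body presses on something with over 40 N, if the wrist force passes 120 N, or if a joint passes its speed limit or range.

ROBOT

A 7-joint arm with a two-finger parallel gripper is mounted at the origin on the work surface. World frame = base frame: x ahead of the robot, y to its left, z up, the work surface at z = 0. Lengths are in m, angles in rad, forces in N, time in s.
With the tool pointing down it reaches from about 0.4 to 0.875 m from the base axis. Payload 19.3 kg.
Tool frame: the origin (TCP) lies on the centre line of the jaws, within the pads' length; the fingertips stand ahead of it and the grasp point (between the pads) lies 2 mm behind it (arm.tip_reach is the z of the fingertips in the tool frame, in m); z points along the fingers, y is the line along which they close (so a half turn about z gives the same grasp; the last joint's range is limited). The gripper opens to 85 mm and grips with 20 to 120 N. Pads are 22 mm wide; open, the fingers measure 114 mm over their backs; the gripper's body (76 mm by 85 mm) begins 54 mm behind the grasp point. The pads swing forward as they close: fully open they stand 13 mm farther back than shut.
Start: joints at [-1.297, 0.521, -0.036, 1.599, 0.021, 1.021, -0.113], TCP at [0.211, 0.588, 0.248] pointing down, gripper open.
Joint ranges: [-2.91, 2.91], [-0.3, 2.13], [-1.5, 1.42], [0.17, 2.43], [-1.26, 4.41], [0.16, 1.93], [-2.52, 2.52]. Speed limits (rad/s): [1.89, 1.89, 2.39, 2.39, 3.01, 3.01, 3.01].

INTERFACE

Orientations are given as a 3x3 rotation matrix whose columns are the frame's x, y, z axes.
In Python, from station import arm gives the robot as it stands.
- The arm moves only by the tool send_rows, never from a script. Its argument "commands" is a list of rows, each a list of 7 numbers: the shift along the tool's x, y, z in mm, then the turn, a rotation vector about the tool's x, y, z in rad, then the finger opening in mm, from 0 to 85.4. A call has 1 to 10 rows; each row shifts and turns the commanded pose from where the row before left it, along the tool's axes as they then stand; what a row does not reach is not made up. A row lasts 1/10 s, in which the tool goes at most 50 mm and 8.59 degrees, less where a joint would pass 70% of its speed; a pose out of reach is approached as far as the arm can. A call is refused whole if a number of a shift passes 50 or a number of a turn 0.15, either way. A call with a gripper value outside its range is refused whole. The fingers move at their own pace and stop on an object; "squeeze" is the grip in N (left out, the last holds). Time passes only in rows, so rows that do not move let the fingers close. It gives the time, the measured TCP pose, the force, the opening and the grip force at its end, in the units of the state.
- arm.get_state(): the state, without advancing time (a new reading comes with each control period).
- arm.get_image(name): name is "scene" or "top" or "wrist"; returns a dict with "pixels" (400x640x3 uint8, red, green, blue), "mtx" (3x3 intrinsics, pixels), "rvec" (rotation vector, rad) and "tvec" (3), from world to camera coordinates, as OpenCV has them. Camera axes: x right, y down, z forward; pixel columns grow to the right and rows downward; lengths in m; the calibration is good to about 2 mm. A picture is of the moment at which its call begins. There is no depth.
- arm.close_job(): hands the job in; it is judged then, once.
The state is a dict: "clock": time; "qpos": joint angles; "joint_velocities": joint speeds; "effort": joint torques, N m; "eef_pos": TCP position; "eef_rot": TCP orientation; "wrist_force": force on the tool from outside, world axes, zero at the start; "ft_torque": the same for the moment, N m; "width": finger opening in m; "gripper_force": force on a finger pad.
Only numpy, scipy, OpenCV 4.12 (cv2) and the standard library are available. Lean on these libraries where they do the work, as an engineer would, in place of code of your own. Each camera call takes 0.05 s, during which the arm holds its last target. There are 200 camera calls.

## Working session

There is one attempt and no reset: what is moved stays moved. The work goes in short steps, Python scripts to look and compute and a tool call to move; the robot and the scene stay as the last step left them, time stands still between calls to the robot, and variables do not carry over. Pictures are saved under pics/ and viewed, at most 10 in all, crops included, and the job is handed in when it is done.

Besides the shell and the picture viewer there is one more tool, called as a command line: name --pt "numbers of a row" for each row, then --argument value for the rest. send_rows: Moves the arm, as the interface text tells. Its arguments: {"type":"object","properties":{"commands":{"type":"array"},"squeeze":{"type":"number"}},"required":["commands"]}

```bash
mkdir -p pics; python3 - <<'E'
from station import arm
import cv2,pickle
s=arm.get_state();print(s['clock'],s['eef_pos'],s['eef_rot'],s['width'],arm.tip_reach)
d={}
for n in("scene","top"):
    im=arm.get_image(n);d[n]=im
    cv2.imwrite(f"pics/{n}0.png",im["pixels"][:,:,::-1])
pickle.dump(d,open("im0.pkl","wb"))
E
```

```text
0.0 [0.21059047 0.58812473 0.24772226] [[-9.41489002e-01  3.37043588e-01 -2.81460155e-04]
 [ 3.37043690e-01  9.41488383e-01 -1.08383058e-03]
 [-1.00306679e-04 -1.11527894e-03 -9.99999373e-01]] 0.08548523943281514 0.017
```

View pics/top0.png

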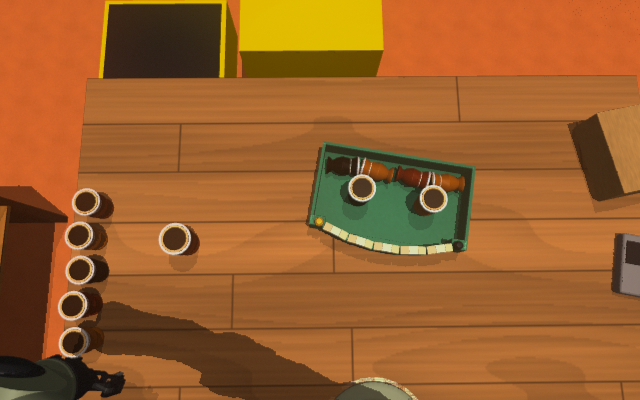

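View pics/scene0.png

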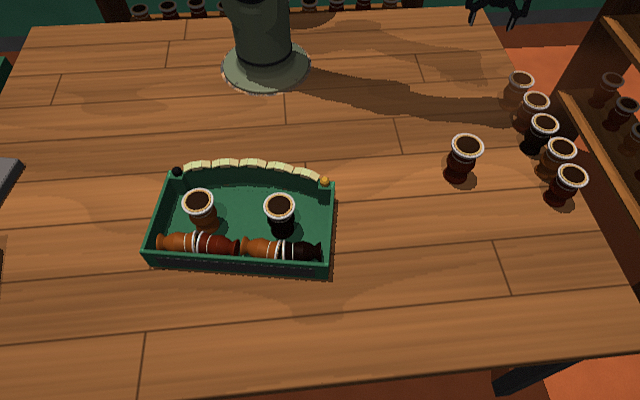

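```bash
python3 - <<'E'
import cv2,pickle
d=pickle.load(open("im0.pkl","rb"))
t=d["top"]["pixels"][200:262,302:480,::-1]
s=d["scene"]["pixels"][150:285,135:345,::-1]
cv2.imwrite("pics/tc.png",cv2.resize(t,None,fx=4.4,fy=4.4,interpolation=cv2.INTER_CUBIC))
cv2.imwrite("pics/sc.png",cv2.resize(s,None,fx=3.8,fy=3.8,interpolation=cv2.INTER_CUBIC))
E
```

```text
(no output)
```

View pics/tc.png

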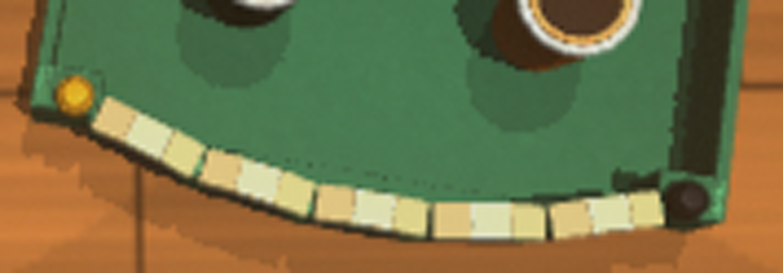

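View pics/sc.png

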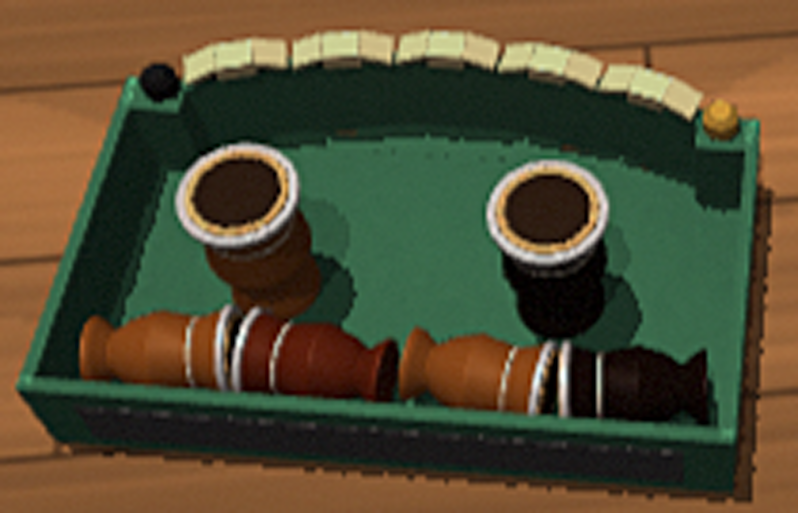

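```bash
cat > fit.py <<'E'
import cv2,pickle,numpy as np
from scipy.optimize import least_squares
d=pickle.load(open("im0.pkl","rb"))
T=lambda p:np.array(p)/4.4+[302-.4,200-.4]
S=lambda p:np.array(p)/3.8+[135-.4,150-.4]
obs={"top":T([(611,213),(492,219),(377,210),(261,183),(152,138),(75,95),(687,200)]),
"scene":S([(236,53),(343,47),(447,45),(548,58),(650,80),(720,114),(160,80)])}
a=np.array([-134,-67,0,67,134,179,-179])/450
def pts(p):
    x,y,th=p[:3]
    lx=.45-.45*np.cos(a);ly=.45*np.sin(a)
    z=np.r_[.082+p[3:8],.084,.084]
    return np.c_[x+lx*np.cos(th)-ly*np.sin(th),y+lx*np.sin(th)+ly*np.cos(th),z]
def res(p,parts=False):
    P=pts(p);r=[]
    for n in obs:
        c=d[n];q=cv2.projectPoints(P,c["rvec"],c["tvec"],c["mtx"],None)[0][:,0]
        r.append(q-obs[n])
    return r if parts else np.r_[np.ravel(r),(p[3:8]-.0055)/.002]
s=least_squares(res,[.5,0,0]+[.0055]*5)
print(s.x.round(4));print(np.round(res(s.x,True),2));print(pts(s.x).round(4))
def tri(u,n,z):
    c=d[n];R=cv2.Rodrigues(c["rvec"])[0];r=R.T@np.r_[cv2.undistortPoints(np.array([[u]],float),c["mtx"],None)[0,0],1]
    o=-R.T@c["tvec"].ravel();return o+r*(z-o[2])/r[2]
for n,us in(("top",[(361,188),(433.5,198.5),(175,239)]),("scene",[S((548,208)),S((238,192)),(468,147)])):
    print(n,[tri(u,n,.105).round(3)[:2] for u in us])
np.save("tray.npy",s.x)
E
python3 fit.py
```

```text
[ 0.4694 -0.0358 -0.1729  0.0056  0.0044  0.005   0.0049  0.0055]
[[[-0.36 -0.85]
  [ 0.04 -0.56]
  [-0.39 -0.9 ]
  [-0.06 -1.02]
  [-0.   -0.79]
  [ 1.92  0.56]
  [-0.68 -1.04]]

 [[-0.17  0.18]
  [-0.17 -0.96]
  [ 0.04 -0.45]
  [ 0.51 -0.5 ]
  [-0.05  0.13]
  [-1.35 -1.69]
  [ 1.25 -2.11]]]
[[ 0.4662 -0.1693  0.0876]
 [ 0.4628 -0.1025  0.0864]
 [ 0.4694 -0.0358  0.087 ]
 [ 0.4858  0.0291  0.0869]
 [ 0.5116  0.0908  0.0875]
 [ 0.534   0.1298  0.084 ]
 [ 0.474  -0.2136  0.084 ]]
top [array([0.616, 0.027]), array([ 0.587, -0.155]), array([0.491, 0.49 ])]
scene [array([0.613, 0.024]), array([ 0.585, -0.156]), array([0.488, 0.492])]
```

```bash
cat >> fit.py <<'E'
print("---- caps only, per-camera pixel bias")
a=a/134*135
def res2(p):
    P=pts(p)[:5];r=[]
    for i,n in enumerate(obs):
        c=d[n];q=cv2.projectPoints(P,c["rvec"],c["tvec"],c["mtx"],None)[0][:,0]
        r.append((q-obs[n][:5]-p[8+2*i:10+2*i])/.3)
    return np.r_[np.ravel(r),(p[3:8]-.0055)/.001,p[8:]/.8]
s=least_squares(res2,np.r_[s.x,0,0,0,0]);print(s.x.round(4));P=pts(s.x);print(P.round(4))
np.save("tray.npy",s.x)
from station import arm
st=arm.get_state();print((st['eef_rot'].T@(np.r_[P[4,:2],.2]-st['eef_pos'])*1000).round(1), "phi",.3-s.x[2], np.arctan2(st['eef_rot'][0,1],st['eef_rot'][1,1]))
E
python3 fit.py | sed -n '/----/,$p'
```

```text
---- caps only, per-camera pixel bias
[ 0.4673 -0.036  -0.1726  0.0059  0.0037  0.0051  0.005   0.0063 -0.0548
 -0.0875 -0.0397 -0.9295]
[[ 0.4643 -0.1704  0.0879]
 [ 0.4608 -0.1031  0.0857]
 [ 0.4673 -0.036   0.0871]
 [ 0.4839  0.0294  0.087 ]
 [ 0.51    0.0916  0.0883]
 [ 0.5326  0.1308  0.084 ]
 [ 0.4723 -0.2151  0.084 ]]
[-449.3 -366.6   48.2] phi 0.47262574596317414 0.3437891949308854
```

send_rows --pt "-30 -24.4 0 0 0 0 0" --pt "-30 -24.4 0 0 0 0 0" --pt "-30 -24.4 0 0 0 0 0" --pt "-30 -24.4 0 0 0 0 0" --pt "-30 -24.4 0 0 0 0 0" --pt "-30 -24.4 0 0 0 0 0" --pt "-30 -24.4 0 0 0 0 0" --pt "-30 -24.4 0 0 0 0 0" --pt "-30 -24.4 0 0 0 0 0" --pt "-30 -24.4 0 0 0 0 0" --squeeze 20

```text
clock: 1.1
eef_pos: [0.4114, 0.2561, 0.2483]
eef_rot: [[-0.941, 0.337, -0.0], [0.337, 0.941, -0.0], [0.0, -0.0, -1.0]]
wrist_force: [0.3, -0.3, -0.1]
width: 0.0001
gripper_force: 0.0
```

send_rows --pt "-30 -24.4 10 0 0 0 0" --pt "-30 -24.4 10 0 0 0 0" --pt "-30 -24.4 15 0 0 0 0" --pt "-30 -24.4 15 0 0 0 0" --pt "-30 -24.4 15 0 0 0 0" --pt "0 0 0 0 0 0.129 0" --pt "0 0 0 0 0 0 0" --pt "0 0 0 0 0 0 0"

```text
clock: 1.9
eef_pos: [0.5107, 0.0929, 0.1833]
eef_rot: [[-0.892, 0.452, -0.0], [0.452, 0.892, 0.0], [0.0, 0.0, -1.0]]
wrist_force: [0.3, 0.7, 0.2]
width: 0.0002
gripper_force: 0.0
```

```bash
python3 - <<'E'
from station import arm
import cv2,pickle,numpy as np
p=np.load("tray.npy");s=arm.get_state()
print(s['clock'],s['eef_pos'],s['eef_rot'].round(4).tolist(),s['width'],s['wrist_force'])
P=np.array([.5100,.0916,.13]);print((s['eef_rot'].T@(P-s['eef_pos'])*1000).round(1),np.arctan2(s['eef_rot'][0,1],s['eef_rot'][1,1]))
w=arm.get_image("wrist");t=arm.get_image("scene")
pts=np.array([[.4643,-.1704,.088],[.4608,-.1031,.086],[.4673,-.036,.087],[.4839,.0294,.087],[.51,.0916,.088],[.5326,.1308,.088]])
print(cv2.projectPoints(pts,w["rvec"],w["tvec"],w["mtx"],None)[0][:,0].round())
cv2.imwrite("pics/w1.png",w["pixels"][:,:,::-1])
cv2.imwrite("pics/s1.png",cv2.resize(t["pixels"][110:260,160:360,::-1],None,fx=4,fy=4,interpolation=cv2.INTER_CUBIC))
E
```

```text
1.9 [0.51069096 0.09289071 0.1832947 ] [[-0.8921, 0.4518, -0.0003], [0.4518, 0.8921, 0.0001], [0.0003, 0.0, -1.0]] 0.00022775581431021242 [0.32457079 0.68465514 0.24073312]
[ 0.  -1.5 53.3] 0.4687499177750025
[[ 37. 290.]
 [ 95. 256.]
 [162. 230.]
 [238. 213.]
 [319. 208.]
 [374. 211.]]
```

View pics/w1.png

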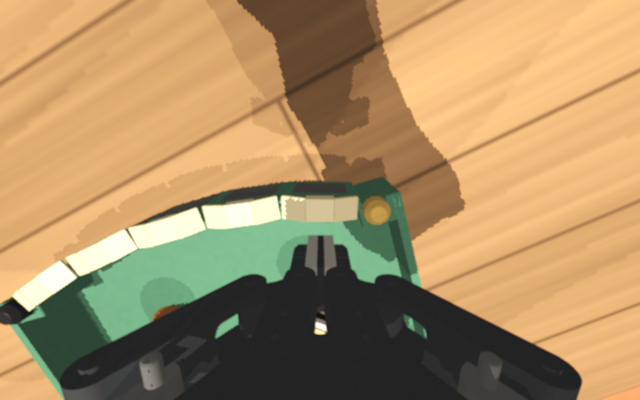

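send_rows --pt "0 -1.5 15 0 0 0.004 0" --pt "0 0 20 0 0 0 0" --pt "0 0 20 0 0 0 0" --pt "0 0 15 0 0 0 0" --pt "0 0 4 0 0 0 0" --pt "0 0 2 0 0 0 0" --pt "0 0 2 0 0 0 0" --pt "0 0 2 0 0 0 0" --pt "0 0 2 0 0 0 0" --pt "0 0 0 0 0 0 0"

```text
clock: 3.0
eef_pos: [0.5104, 0.0909, 0.1014]
eef_rot: [[-0.889, 0.459, 0.0], [0.459, 0.889, 0.0], [-0.0, 0.0, -1.0]]
wrist_force: [0.2, -0.0, -0.2]
width: 0.0001
gripper_force: 0.0
```

send_rows --pt "0 0 1 0 0 0 0" --pt "0 0 1 0 0 0 0" --pt "0 0 0 0 0 0 0"

```text
clock: 3.3
eef_pos: [0.5103, 0.0908, 0.0992]
eef_rot: [[-0.888, 0.459, 0.0], [0.459, 0.888, -0.0], [-0.0, 0.0, -1.0]]
wrist_force: [1.0, 0.1, 0.4]
width: 0.0001
gripper_force: 0.4
```

```bash
python3 - <<'E'
from station import arm
import cv2,numpy as np
s=arm.get_state();print(s['eef_pos'],s['wrist_force'])
t=arm.get_image("scene");w=arm.get_image("wrist")
a=cv2.resize(t["pixels"][130:220,180:345,::-1],None,fx=4.8,fy=4.8,interpolation=cv2.INTER_CUBIC)[:,:640]
b=w["pixels"][100:268,:,::-1]
a=cv2.resize(t["pixels"][140:205,230:345,::-1],(640,362),interpolation=cv2.INTER_CUBIC)
cv2.imwrite("pics/c2.png",np.vstack([a,b]))
E
```

```text
[0.51032784 0.09078164 0.09923884] [0.97211238 0.14239878 0.44558358]
```

View pics/c2.png

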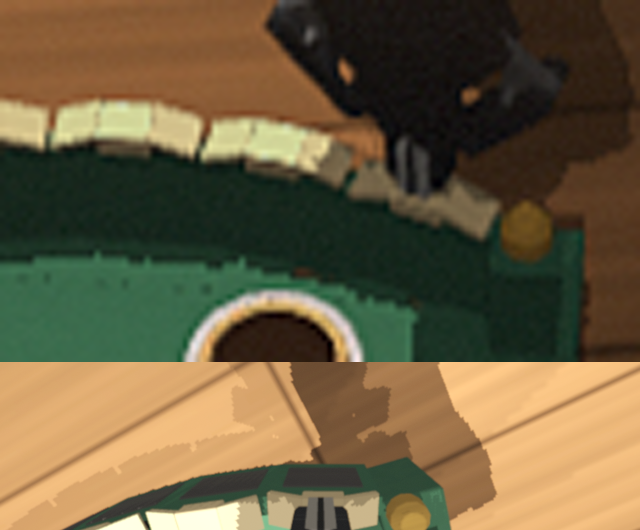

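send_rows --pt "0 0 0.5 0 0 0 0" --pt "0 0 0.5 0 0 0 0" --pt "0 0 0 0 0 0 0"

```text
clock: 3.7
eef_pos: [0.5103, 0.0907, 0.0989]
eef_rot: [[-0.888, 0.459, 0.0], [0.459, 0.888, 0.0], [-0.0, 0.0, -1.0]]
wrist_force: [-4.2, -1.1, 18.9]
width: 0.0001
gripper_force: 9.0
```

send_rows --pt "0 0 -0.4 0 0 0 0" --pt "0 0 0 0 0 0 0"

```text
clock: 3.9
eef_pos: [0.5103, 0.0907, 0.099]
eef_rot: [[-0.888, 0.459, 0.0], [0.459, 0.888, 0.0], [-0.0, 0.0, -1.0]]
wrist_force: [-2.0, 0.6, 10.8]
width: -0.0001
gripper_force: 5.3
```

send_rows --pt "-0.05 -6.75 0 0 0 -0.015 0" --pt "-0.05 -6.75 0 0 0 -0.015 0" --pt "-0.05 -6.75 0 0 0 -0.015 0"

```text
clock: 4.2
eef_pos: [0.5014, 0.0725, 0.0988]
eef_rot: [[-0.909, 0.418, 0.0], [0.418, 0.909, 0.0], [-0.0, 0.0, -1.0]]
wrist_force: [-0.3, -0.3, 0.3]
width: 0.0003
gripper_force: 0.0
```

send_rows --pt "-0.05 -6.75 0 0 0 -0.015 0" --pt "-0.05 -6.75 0 0 0 -0.015 0" --pt "-0.05 -6.75 0 0 0 -0.015 0" --pt "-0.05 -6.75 0 0 0 -0.015 0"

```text
clock: 4.6
eef_pos: [0.4909, 0.0475, 0.0988]
eef_rot: [[-0.932, 0.362, 0.001], [0.362, 0.932, 0.0], [-0.0, 0.001, -1.0]]
wrist_force: [2.2, 3.8, 2.9]
width: -0.0004
gripper_force: 1.8
```

send_rows --pt "-0.05 -6.75 0 0 0 -0.015 0" --pt "-0.05 -6.75 0 0 0 -0.015 0" --pt "-0.05 -6.75 0 0 0 -0.015 0" --pt "0 0 0 0 0 0 0" --pt "0 0 0 0 0 0 0"

```text
clock: 5.1
eef_pos: [0.4839, 0.0277, 0.099]
eef_rot: [[-0.947, 0.321, 0.0], [0.321, 0.947, -0.001], [-0.001, -0.0, -1.0]]
wrist_force: [-0.2, -3.1, 10.0]
width: 0.0001
gripper_force: 5.1
```

```bash
cat > chk.py <<'E'
from station import arm
import numpy as np
p=np.load("tray.npy");s=arm.get_state();th=p[2]
R=np.array([[np.cos(th),-np.sin(th)],[np.sin(th),np.cos(th)]])
q=R.T@(s['eef_pos'][:2]-p[:2]);v=q-[.45,0];a=np.arctan2(v[1],-v[0])
print("r-450 mm",(np.hypot(*v)-.45)*1e3,"s mm",a*450,"phi err",np.arctan2(s['eef_rot'][0,1],s['eef_rot'][1,1])-(a-th),s['eef_pos'][2],s['wrist_force'].round(1))
E
python3 chk.py
```

```text
r-450 mm -0.573660581491886 s mm 65.8908149604597 phi err 0.008092645342330562 0.09901089969152443 [-0.2 -3.1 10. ]
```

send_rows --pt "-0.05 -6.75 0 0 0 -0.015 0" --pt "-0.05 -6.75 0 0 0 -0.015 0" --pt "-0.05 -6.75 0 0 0 -0.015 0" --pt "-0.05 -6.75 0 0 0 -0.015 0" --pt "-0.05 -6.75 0 0 0 -0.015 0"

```text
clock: 5.6
eef_pos: [0.4739, -0.0043, 0.0986]
eef_rot: [[-0.969, 0.248, -0.0], [0.248, 0.969, -0.0], [0.0, -0.0, -1.0]]
wrist_force: [1.4, 2.8, 1.2]
width: -0.0
gripper_force: 1.7
```

send_rows --pt "-0.05 -6.75 0 0 0 -0.015 0" --pt "-0.05 -6.75 0 0 0 -0.015 0" --pt "-0.05 -6.75 0 0 0 -0.015 0" --pt "-0.05 -6.75 0 0 0 -0.015 0" --pt "-0.05 -6.75 0 0 0 -0.015 0" --pt "0 0 0 0 0 0 0" --pt "0 0 0 0 0 0 0"

```text
clock: 6.3
eef_pos: [0.4673, -0.0377, 0.099]
eef_rot: [[-0.984, 0.176, 0.001], [0.176, 0.984, -0.001], [-0.001, -0.0, -1.0]]
wrist_force: [0.6, -3.3, 8.5]
width: 0.0002
gripper_force: 4.6
```

```bash
python3 chk.py
```

```text
r-450 mm -0.20092521807751895 s mm -1.682747972820577 phi err 0.008357903139413286 0.09903026657718958 [ 0.6 -3.3  8.5]
```

Section 2 is home with the same height and force. I'll carry on to section 1.

send_rows --pt "-0.05 -6.75 0 0 0 -0.015 0" --pt "-0.05 -6.75 0 0 0 -0.015 0" --pt "-0.05 -6.75 0 0 0 -0.015 0" --pt "-0.05 -6.75 0 0 0 -0.015 0" --pt "-0.05 -6.75 0 0 0 -0.015 0"

```text
clock: 6.8
eef_pos: [0.4621, -0.0708, 0.0986]
eef_rot: [[-0.995, 0.101, -0.001], [0.101, 0.995, -0.0], [0.001, -0.0, -1.0]]
wrist_force: [0.2, 0.7, 1.6]
width: 0.0001
gripper_force: 0.7
```

send_rows --pt "-0.05 -6.75 0 0 0 -0.015 0" --pt "-0.05 -6.75 0 0 0 -0.015 0" --pt "-0.05 -6.75 0 0 0 -0.015 0" --pt "-0.05 -6.75 0 0 0 -0.015 0" --pt "-0.05 -6.75 0 0 0 -0.015 0" --pt "0 0 0 0 0 0 0" --pt "0 0 0 0 0 0 0"

```text
clock: 7.5
eef_pos: [0.4605, -0.1047, 0.099]
eef_rot: [[-1.0, 0.027, 0.001], [0.027, 1.0, -0.001], [-0.001, -0.001, -1.0]]
wrist_force: [0.2, -3.3, 7.8]
width: 0.0003
gripper_force: 3.8
```

```bash
python3 chk.py
```

```text
r-450 mm 0.21819241794307498 s mm -69.13964337844838 phi err 0.00805112515424523 0.09900402453817594 [ 0.2 -3.3  7.8]
```

send_rows --pt "-0.05 -6.75 0 0 0 -0.015 0" --pt "-0.05 -6.75 0 0 0 -0.015 0" --pt "-0.05 -6.75 0 0 0 -0.015 0" --pt "-0.05 -6.75 0 0 0 -0.015 0" --pt "-0.05 -6.75 0 0 0 -0.015 0"

```text
clock: 8.0
eef_pos: [0.4604, -0.138, 0.0986]
eef_rot: [[-0.999, -0.049, -0.0], [-0.049, 0.999, -0.0], [0.0, 0.0, -1.0]]
wrist_force: [-1.0, 3.9, 2.3]
width: -0.0002
gripper_force: 1.7
```

send_rows --pt "-0.05 -6.75 0 0 0 -0.015 0" --pt "-0.05 -6.75 0 0 0 -0.015 0" --pt "-0.05 -6.75 0 0 0 -0.015 0" --pt "-0.05 -6.75 0 0 0 -0.015 0" --pt "-0.05 -5 0 0 0 -0.011 0" --pt "0 0 0 0 0 0 0" --pt "0 0 0 0 0 0 0"

```text
clock: 8.7
eef_pos: [0.4637, -0.1701, 0.099]
eef_rot: [[-0.993, -0.119, 0.001], [-0.119, 0.993, -0.001], [-0.001, -0.001, -1.0]]
wrist_force: [-0.6, -0.2, 7.7]
width: -0.0001
gripper_force: 3.6
```

```bash
python3 chk.py
```

```text
r-450 mm 0.576889968964045 s mm -134.58046504496974 phi err 0.0071528384700888376 0.09903284571032923 [-0.6 -0.2  7.7]
```

Section 0 is home too. Now I'll lift straight up and clear, then check.

send_rows --pt "0 0 -2 0 0 0 0" --pt "0 0 -10 0 0 0 0" --pt "0 0 -25 0 0 0 0" --pt "0 0 -30 0 0 0 0" --pt "0 0 -30 0 0 0 0" --pt "0 0 -30 0 0 0 0" --pt "0 0 0 0 0 0 0"

```text
clock: 9.4
eef_pos: [0.4646, -0.1699, 0.2297]
eef_rot: [[-0.993, -0.119, 0.005], [-0.119, 0.993, -0.002], [-0.005, -0.002, -1.0]]
wrist_force: [-0.1, 0.5, -0.0]
width: -0.0002
gripper_force: 0.0
```

send_rows --pt "0 -30 -10 0 0 0 0" --pt "0 -30 -10 0 0 0 0" --pt "0 -30 -10 0 0 0 0" --pt "0 -30 0 0 0 0 0" --pt "0 -30 0 0 0 0 0" --pt "0 -30 0 0 0 0 0" --pt "0 0 0 0 0 0 0" --pt "0 0 0 0 0 0 0"

```text
clock: 10.2
eef_pos: [0.4842, -0.3482, 0.2553]
eef_rot: [[-0.993, -0.118, -0.001], [-0.118, 0.993, 0.001], [0.001, 0.001, -1.0]]
wrist_force: [0.3, 0.2, -0.2]
width: -0.0
gripper_force: 0.0
```

```bash
python3 - <<'E'
from station import arm
import cv2,pickle,numpy as np
d=pickle.load(open("im0.pkl","rb"))
t=arm.get_image("scene")["pixels"]
f=lambda i:cv2.resize(i[150:222,135:345,::-1],None,fx=3.8,fy=3.8,interpolation=cv2.INTER_CUBIC)
cv2.imwrite("pics/end.png",np.vstack([f(d["scene"]["pixels"]),f(t)]))
s=arm.get_state();print(s['eef_pos'],s['wrist_force'])
E
```

```text
[ 0.48446922 -0.3474548   0.25548306] [0.27967333 1.12658734 0.67670866]
```

View pics/end.png

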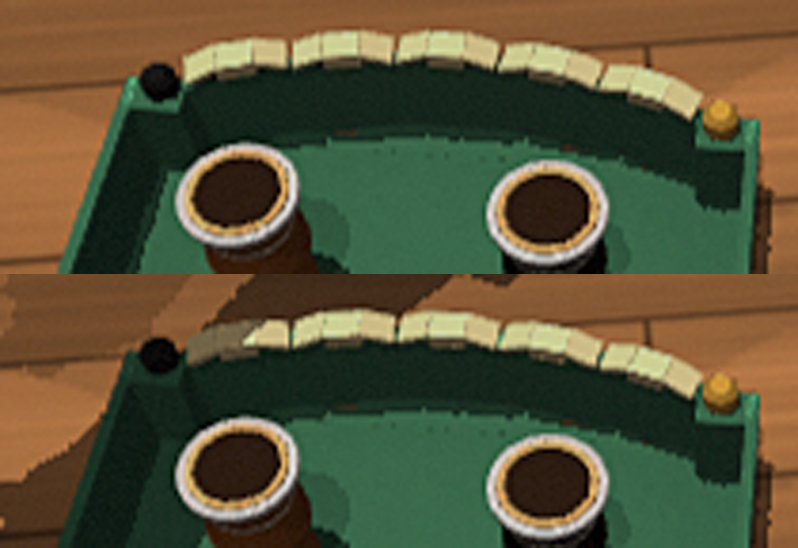

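After the pass all five sections sit lower and even: the middle one's top edge went from row 30 to about row 38 of its panel. The gourd rims, at (238,192) and (548,208), have not moved. The hand is clear.

```bash
python3 -c "
from station import arm
print(arm.close_job())"
```

```text
the job is handed in; nothing more can be done
None
```

The job is handed in: all five edging sections were pressed to their stops in order from the brass stud to the black stud, resting at 8–11 N each (a brief 19 N peak on the first section), the gourd cups in the tray did not move, and the hand ended clear at about 10 s.

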